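# Steady the rocking stand on the hinged flap

## Robot

A 7-joint arm with a two-finger parallel gripper is mounted at the origin on the work surface. World frame = base frame: x ahead of the robot, y to its left, z up, the work surface at z = 0. Lengths are in m, angles in degrees, forces in N, time in s.
With the tool pointing down it reaches from about 0.425 to 0.95 m from the base axis. Payload 4.7 kg.
Tool frame: the origin (TCP) lies midway between the tips of the shut fingers; the grasp point (between the pads) lies behind it (pinch_z is the z of the grasp point in the tool frame, in m); z points along the fingers, y is the line along which they close (so a half turn about z gives the same grasp; the last joint's range is limited). The gripper opens to 87 mm and grips with 3 to 60 N. Pads are 19 mm wide; open, the fingers measure 117 mm over their backs; the gripper's body (75 mm by 190 mm) begins 51 mm behind the grasp point.
Start: joints at [-67.431, 26.849, -2.785, 87.806, 1.381, 65.374, -4.715], TCP at [0.277, 0.616, 0.223] pointing down, gripper open.
Joint ranges: [-148.3, 148.3], [-19.14, 114.17], [-79.39, 73.82], [5.75, 140.21], [-59.74, 239.74], [12.07, 113.84], [-152.46, 152.46]. Speed limits (degrees/s): [147.25, 147.25, 180, 180, 180, 180, 180].

## Interface

Orientations are given as [roll, pitch, yaw] about the fixed x, y, z axes, in that order (R = Rz(yaw) Ry(pitch) Rx(roll)).
In Python, from rig import * gives the robot as it stands.
- The arm moves only by the tool apply_moves, never from a script. Its arguments are lists of equal length, an entry for each row: "hand": the finger opening in mm, from 0 to 87; "delta_pos": the shift along the tool's x, y, z in mm, a list of three; "turn": the turn about the tool's z in degrees. In form: {"hand": [hand, ...], "delta_pos": [[tx, ty, tz], ...], "turn": [turn, ...]}. A call has exactly 8 rows; each row is the pose to reach, as a shift and turn from the pose commanded when the call began, along the tool's axes at that moment; what a row does not reach only later rows make up. A row lasts 1/12 s, in which the tool goes at most 41.7 mm and 7.16 degrees, less where a joint would pass 70% of its speed; a pose out of reach is approached as far as the arm can. A call with a gripper value outside its range is refused whole. The fingers move at their own pace and stop on an object; the grip force is fixed at half the most. Time passes only in rows, so rows that repeat a pose let the fingers close, or fill a call up. It gives the time, the measured TCP pose, the force, the opening and the grip force at its end, in the units of the state.
- observe(): the state, without advancing time (a new reading comes with each control period).
- capture(name): name is "side" or "top" or "wrist"; returns a dict with "color" (480x640x3 uint8, red, green, blue), "fx", "fy", "cx", "cy" (pixels), "R" (3x3) and "t" (3): a world point X has camera coordinates R X + t; the wrist camera has in their place "hand_eye" (4x4, takes a point from camera to tool coordinates, whose origin is the TCP and whose axes are the flange's). Camera axes: x right, y down, z forward; pixel columns grow to the right and rows downward; lengths in m; the calibration is good to about 2 mm. A picture is of the moment at which its call begins: read the wrist's pose just before it. There is no depth.
- job_done(): hands the job in; it is judged then, once.
Trained networks look in a picture, given as the dict that the camera call returned (one of the last four; its "shot" number tells which), for a name from the list of things; names that differ only in an ending like _2 or _b are one class to them, and where a whole thing is asked for, a point or a joint stands for the part that bears it (a point fixed in the world has none). Each returns a list of dicts, best first, with "score" (0 to 1); they miss things now and then, are a little off and sometimes report something else, mostly with a low value. They report only what shows in the picture. A call takes as long as a camera call.
- look_for(label, picture): "uv" ([column, row] in pixels, amid what is visible of it).
- silhouettes(label, picture): "mask" (480x640 bool, what is visible of it) and "uv" ([column, row] in pixels, amid what is visible of it).
The state is a dict: "time": time; "joint_pos": joint angles; "joint_vel": joint speeds; "tau": joint torques, N m; "ee_pos": TCP position; "tool_rot": TCP orientation; "wrist_force": force on the tool from outside, world axes, zero at the start; "wrist_torque": the same for the moment, N m; "gripper_width": finger opening in m; "gripper_force": force on a finger pad.
Only numpy, scipy, OpenCV 4.12 (cv2) and the standard library are available. Lean on these libraries where they do the work, as an engineer would, in place of code of your own. Each camera call takes 0.05 s, during which the arm holds its last target. There are 200 camera calls.

## Task

The square four-footed stand with the ivory knob rocks because two of its feet are perched on the raised brass hinge of the plywood flap. Turn it where it stands, keeping it low over the flap, until it sits squarely astride the hinge, two feet on each side, all four feet flat on the plywood, and let it go. Leave the round stand with the black knob and the weight hanger where they are.

Things in the scene. Friction and masses are not known exactly. Their poses are not given: they have to be found in the camera images.
- stand_knob (a point): Centre of the square stand's ivory bar knob: 50 mm along x, 20 wide (y), 32 high, z up. Under it a stem, then an aluminium plate 110 x 110 mm, its top 28 mm below this point; four feet 16 mm thick at x, y = +-45 mm, soles 60 mm below. Loose, 0.35 kg. Starts leaning 5 degrees, a diagonal along the hinge with two feet on its crown; 45 degrees of turn either way squares it.
- flap: Fixed, shut plywood flap of two leaves, together 438 mm (x) x 460 mm (y), 12 mm thick; origin at the centre of its underside, at bench level, z up. A round brass hinge knuckle runs along y through the middle (x = 0), 12 mm wide, its crown 6 mm above the plywood.
- round_stand: Bystander: round aluminium stand, 90 mm across, three feet, black bar knob, 70 mm high in all; stands steady on the flap. Origin at the centre of its underside. Not to be moved.
- hanger: Bystander: nickel weight hanger, a rod 91 mm high with a hook reaching 112 mm, carrying a grey iron slotted mass 50 mm across; stands on the flap. Origin at the centre of its underside. Not to be moved.

How it is judged:
By the outcome, as a careful person would: the job done as asked, in the order asked, and still so for the second after the job is handed in, with the robot touching nothing.
It also fails if it takes over 29 s, if anything falls off the work surface, if the arm or the gripper's body presses on something with over 40 N, if the wrist force passes 120 N, or if a joint passes its speed limit or range.

## Working session

There is one attempt and no reset: what is moved stays moved. The work goes in short steps, Python scripts to look and compute and a tool call to move; the robot and the scene stay as the last step left them, time stands still between calls to the robot, and variables do not carry over. Pictures are saved under pics/ and viewed, at most 10 in all, crops included, and the job is handed in when it is done.

Besides the shell and the picture viewer there is one more tool, called as name(argument=value, ...) on one line, values as JSON. apply_moves: Moves the arm, as the interface text tells. Its arguments: {"type":"object","properties":{"hand":{"type":"array","items":{"type":"number"}},"delta_pos":{"type":"array","items":{"type":"array","items":{"type":"number"}}},"turn":{"type":"array","items":{"type":"number"}}},"required":["hand","delta_pos","turn"]}

```bash
mkdir -p pics
cat > h.py <<'E'
from rig import *
import numpy as np, cv2
from scipy.spatial.transform import Rotation as Ro
def ray(p,uv):
    R=np.array(p["R"]);t=np.array(p["t"])
    d=R.T@np.array([(uv[0]-p["cx"])/p["fx"],(uv[1]-p["cy"])/p["fy"],1.]); return -R.T@t,d
def atz(p,uv,z):
    c,d=ray(p,uv); return c+d*(z-c[2])/d[2]
def tri(a,b):
    (c1,d1),(c2,d2)=a,b; s=np.linalg.lstsq(np.c_[d1,-d2],c2-c1,rcond=None)[0]
    p,q=c1+d1*s[0],c2+d2*s[1]; return (p+q)/2,np.linalg.norm(p-q)
def save(p,n): cv2.imwrite("pics/"+n,cv2.cvtColor(p["color"],cv2.COLOR_RGB2BGR))
E
cat > a.py <<'E'
from h import *
s=observe(); print({k:s[k] for k in("time","ee_pos","tool_rot","gripper_width")}); 
try: print("pinch",pinch_z)
except Exception as e: print(e, [k for k in s])
P={n:capture(n) for n in("side","top")}
for n,p in P.items(): save(p,n+"1.png")
for l in("stand_knob","round_stand","hanger","flap"):
    r={n:look_for(l,P[n]) for n in P}
    print(l,{n:[(np.round(x["uv"]),round(x["score"],2)) for x in r[n][:2]] for n in r})
    if r["side"] and r["top"]: print(tri(ray(P["side"],r["side"][0]["uv"]),ray(P["top"],r["top"][0]["uv"])))
E
python3 a.py
```

```text
{'time': 0.0, 'ee_pos': array([0.27669246, 0.6150316 , 0.22152316]), 'tool_rot': array([-1.79889205e+02,  3.66854842e-03,  1.55780701e+02]), 'gripper_width': 0.0874428019621638}
pinch -0.0187
stand_knob {'side': [(array([345., 306.]), 0.89)], 'top': [(array([382., 251.]), 0.55)]}
(array([ 0.55186113, -0.13419055,  0.04543707]), np.float64(0.0014877122716989836))
round_stand {'side': [(array([339., 441.]), 0.93)], 'top': [(array([470., 313.]), 0.97)]}
(array([ 0.43924195, -0.30879484,  0.03504256]), np.float64(0.0009183957195983202))
hanger {'side': [(array([318., 232.]), 0.7)], 'top': [(array([269., 210.]), 0.8)]}
(array([0.62892711, 0.08868519, 0.0257301 ]), np.float64(0.001392455238594937))
flap {'side': [(array([339., 352.]), 0.87)], 'top': [(array([359., 274.]), 0.66)]}
(array([ 0.53240743, -0.11125357, -0.05109128]), np.float64(0.03890557675176868))
```

View pics/top1.png

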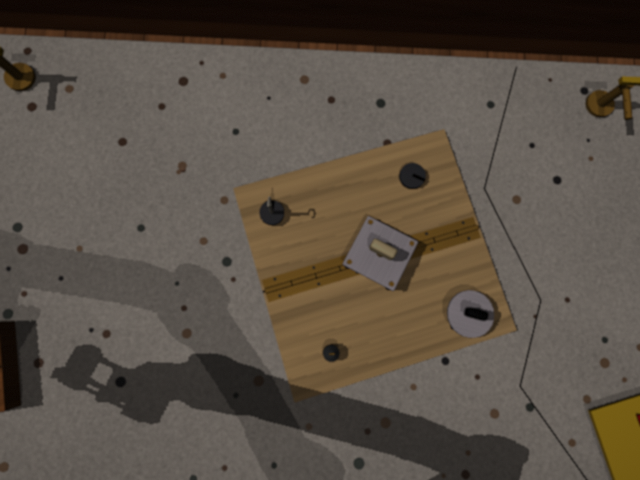

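View pics/side1.png

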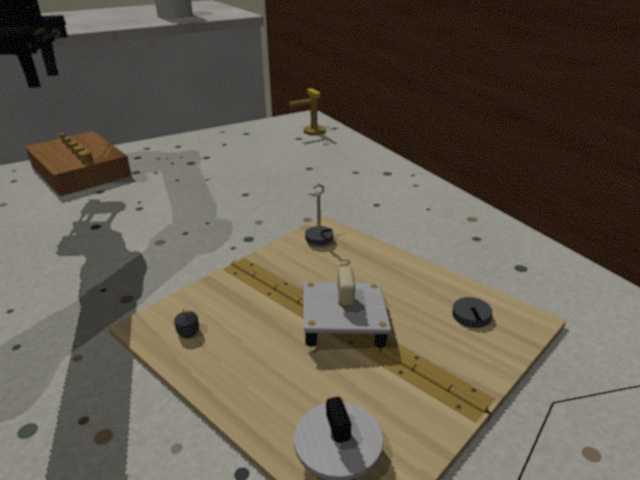

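The top view shows the square stand at about (382,252), its ivory knob running (371,240)→(396,254), and the hinge running (265,291)→(478,230). The round stand is at (470,313), the hanger at (272,212), both clear of it. Next I'll measure the knob and the hinge line.

```bash
cat > b.py <<'E'
from h import *
P={n:capture(n) for n in("side","top")}
C={}
for n,p in P.items():
    m=silhouettes("stand_knob",p); m=m[0]["mask"].astype(np.uint8)
    m=cv2.morphologyEx(m,cv2.MORPH_CLOSE,np.ones((9,9)))
    hsv=cv2.cvtColor(p["color"],cv2.COLOR_RGB2HSV)
    k=((m>0)&(hsv[...,0]>15)&(hsv[...,0]<40)&(hsv[...,1]>40)&(hsv[...,2]>110)).astype(np.uint8)
    N,L,S,ce=cv2.connectedComponentsWithStats(k); i=1+np.argmax(S[1:,4]); 
    print(n,m.sum(),S[i],ce[i]); C[n]=ce[i]
    K=(L==i).astype(np.uint8)
    r=cv2.minAreaRect(np.argwhere(K)[:,::-1].astype(np.float32)); print(r)
    v=p["color"].copy(); v[L==i]=[255,0,0]; x,y=ce[i].astype(int)
    cv2.imwrite(f"pics/k_{n}.png",cv2.cvtColor(cv2.resize(v[y-60:y+60,x-80:x+80],None,fx=4,fy=4),cv2.COLOR_RGB2BGR))
    if n=="top":
        b=cv2.boxPoints(r); print("knob box world z.09\n",np.round([atz(p,q,.09) for q in b],4))
        pl=cv2.minAreaRect(np.argwhere(m)[:,::-1].astype(np.float32)); print(pl); b=cv2.boxPoints(pl)
        print("plate\n",np.round([atz(p,q,.045) for q in b],4))
print("knob",tri(ray(P["side"],C["side"]),ray(P["top"],C["top"])))
p=P["top"]; print("flap corners",np.round([atz(p,q,.012) for q in[(236,187),(444,130),(516,328),(293,402)]],4))
print("hinge",np.round([atz(p,q,.012) for q in[(265,291),(478,230)]],4))
E
python3 b.py; python3 -c "
import cv2,numpy as np
a=cv2.imread('pics/k_top.png');b=cv2.imread('pics/k_side.png');cv2.imwrite('pics/kk.png',cv2.resize(np.hstack([a,b]),(800,300)))"
```

```text
side 4712 [336 267  21  21 302] [345.48344371 277.20860927]
((344.51092529296875, 277.40509033203125), (21.27350616455078, 18.454124450683594), 70.01689147949219)
top 3207 [372 240  23  17 172] [382.81976744 247.9127907 ]
((382.8000183105469, 247.9000244140625), (23.702320098876953, 7.155416965484619), 26.56505012512207)
knob box world z.09
 [[ 0.5556 -0.106   0.09  ]
 [ 0.5678 -0.1119  0.09  ]
 [ 0.5493 -0.1514  0.09  ]
 [ 0.5372 -0.1455  0.09  ]]
((379.81494140625, 253.1358642578125), (58.47698211669922, 57.26774215698242), 27.149682998657227)
plate
 [[ 0.5224 -0.0555  0.045 ]
 [ 0.6246 -0.105   0.045 ]
 [ 0.575  -0.2079  0.045 ]
 [ 0.4743 -0.1566  0.045 ]]
knob (array([ 0.55318868, -0.12921266,  0.08903489]), np.float64(0.0013092267801591375))
flap corners [[ 0.6788  0.1585  0.012 ]
 [ 0.8201 -0.2717  0.012 ]
 [ 0.412  -0.4101  0.012 ]
 [ 0.2618  0.0274  0.012 ]]
hinge [[ 0.4702  0.0901  0.012 ]
 [ 0.6074 -0.3389  0.012 ]]
```

View pics/kk.png

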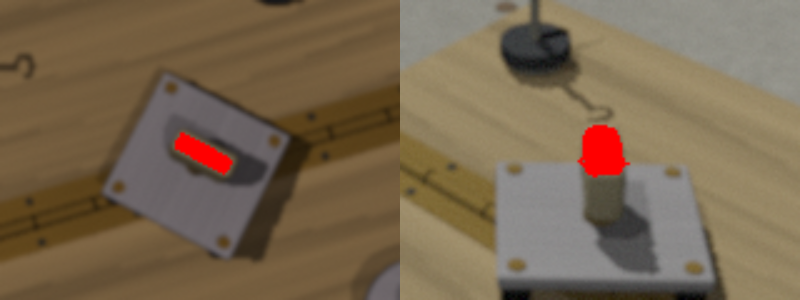

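Knob top is at about (0.553, −0.129, 0.09), with its long axis at about 65°. The hinge runs at about 108°, so the stand needs +43° of world yaw. Moving toward hover now.

apply_moves(hand=[87,87,87,87,87,87,87,87], delta_pos=[[-23,-24,0],[-46,-48,0],[-69,-72,0],[-92,-96,0],[-115,-120,0],[-138,-144,0],[-161,-168,0],[-184,-190,0]], turn=[4,8,12,16,20,24,28,32])

```text
time: 1.37
ee_pos: [0.367, 0.365, 0.2228]
tool_rot: [180.0, -0.0, 123.6]
wrist_force: [1.6, 0.4, 0.4]
gripper_width: 0.0868
gripper_force: 0.0
```

```bash
cat > t.py <<'E'
import sys
from h import *
s=observe(); R=Ro.from_euler("xyz",s["tool_rot"],degrees=True)
print(round(s["time"],2),np.round(s["ee_pos"],4),np.round(s["tool_rot"],2),np.round(s["wrist_force"],1),s["gripper_width"],np.round(s["joint_pos"],1))
if len(sys.argv)>4:
    T=np.array([float(x) for x in sys.argv[1:4]])
    print("delta mm",np.round(R.inv().apply(T-s["ee_pos"])*1000,1),"turn",round(-((float(sys.argv[4])-s["tool_rot"][2]+180)%360-180),2))
E
python3 t.py .553 -.129 .2 64.7
```

```text
1.37 [0.367  0.365  0.2228] [ 1.7998e+02 -1.0000e-02  1.2358e+02] [1.6 0.4 0.4] 0.08678402722553372 [-55.5  12.    7.1 109.4  -1.7  58.7 -14.2]
delta mm [-514.5 -118.3   22.6] turn 58.88
```

apply_moves(hand=[87,87,87,87,87,87,87,87], delta_pos=[[-32,-7,0],[-64,-15,0],[-97,-22,0],[-129,-30,0],[-161,-37,0],[-193,-44,0],[-225,-52,0],[-258,-59,0]], turn=[4,8,11,15,18,22,26,29])

```text
time: 2.03
ee_pos: [0.4614, 0.1182, 0.2229]
tool_rot: [180.0, -0.0, 94.6]
wrist_force: [0.4, 0.9, 0.3]
gripper_width: 0.0871
gripper_force: 0.0
```

```bash
python3 t.py .553 -.129 .22 64.7
```

```text
2.03 [0.4614 0.1182 0.2229] [ 1.7996e+02 -4.0000e-02  9.4620e+01] [0.4 0.9 0.3] 0.0871172684441711 [-38.3   8.   21.1 114.9  -3.4  57.6 -11. ]
delta mm [-253.8   71.4    2.8] turn 29.92
```

apply_moves(hand=[87,87,87,87,87,87,87,87], delta_pos=[[-36,10,0],[-72,20,0],[-108,30,0],[-145,41,0],[-181,51,0],[-218,61,0],[-254,71,3],[-254,71,3]], turn=[4,8,13,17,21,26,30,30])

```text
time: 2.7
ee_pos: [0.5539, -0.1363, 0.22]
tool_rot: [179.7, 0.3, 64.1]
wrist_force: [1.2, -1.2, 0.6]
gripper_width: 0.0868
gripper_force: 0.0
```

```bash
cat > w.py <<'E'
from h import *
def wcap():
    s=observe(); p=capture("wrist"); H=np.array(p["hand_eye"])
    T=np.eye(4); T[:3,:3]=Ro.from_euler("xyz",s["tool_rot"],degrees=True).as_matrix(); T[:3,3]=s["ee_pos"]
    M=np.linalg.inv(T@H); p["R"]=M[:3,:3]; p["t"]=M[:3,3]; return p
E
python3 t.py .553 -.129 .22 64.7
python3 - <<'E'
from w import *
p=wcap(); save(p,"w1.png"); print(np.round(p["hand_eye"],3))
np.savez("w1.npz",**{k:p[k] for k in("R","t","fx","fy","cx","cy")})
E
```

```text
2.7 [ 0.5539 -0.1363  0.22  ] [179.73   0.26  64.07] [ 1.2 -1.2  0.6] 0.08682675497751272 [-17.5  18.9  34.4 104.3 -11.8  60.2  -4.7]
delta mm [ 6.2 -4.  -0.1] turn -0.63
[[-0.    -0.957 -0.289  0.079]
 [ 1.    -0.     0.    -0.   ]
 [-0.    -0.289  0.957 -0.162]
 [ 0.     0.     0.     1.   ]]
```

View pics/w1.png

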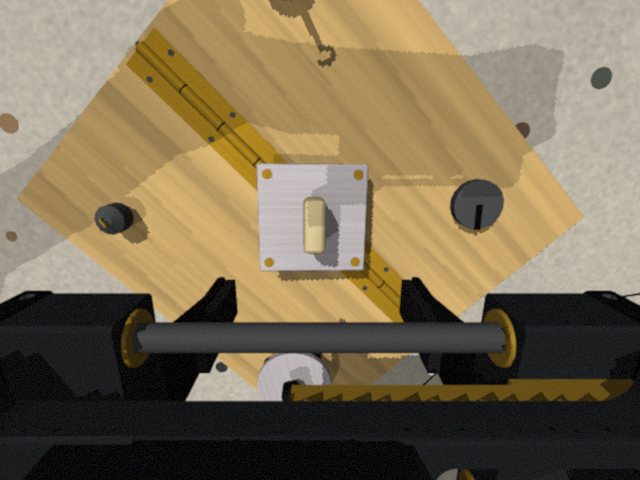

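The wrist view shows the plate square to the image at (257–368, 164–270). The knob is at (304–326, 197–254), and the hinge knuckle runs from about (138,43) to (262,163) and on past (385,287). Zooming in for accuracy.

Run:
```python
import cv2
a=cv2.imread("pics/w1.png")[20:320,110:430]; cv2.imwrite("pics/w1c.png",cv2.resize(a,(640,600),interpolation=cv2.INTER_CUBIC))
```

```text
(no output)
```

View pics/w1c.png

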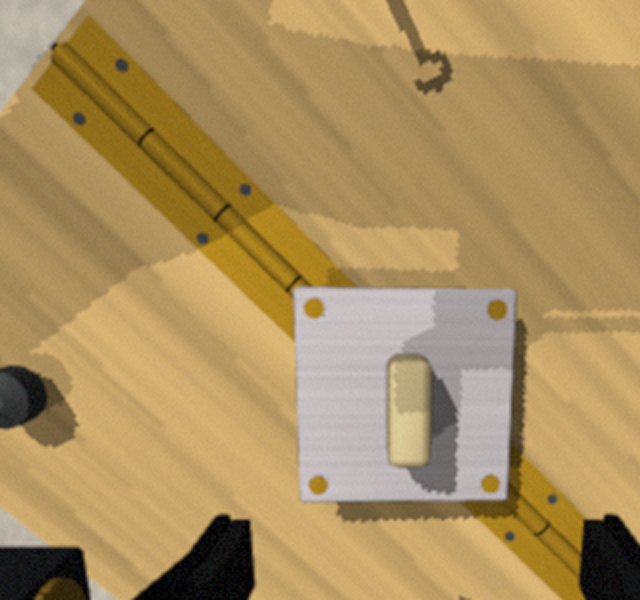

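```bash
cat > m.py <<'E'
from h import *
p=dict(np.load("w1.npz")); f=lambda u,z:atz(p,(u[0]/2+110,u[1]/2+20),z)
print("cam",-p["R"].T@p["t"])
h=np.array([f(u,.012) for u in[(100.5,91.5),(224,213.5),(530,517)]])
d=(h[2]-h[0])/np.linalg.norm(h[2]-h[0]); n=np.array([-d[1],d[0]])
k=np.array([f(u,.018) for u in[(145,137),(222,212),(295,284),(542,529)]])
print("hinge ang",np.degrees(np.arctan2(*-d[1::-1]))if 0 else np.degrees(np.arctan2(d[1],d[0]))); 
off=lambda q:(np.asarray(q)[...,:2]-h[0,:2])@n
print(np.round(h,4),"knuckle off",np.round(off(k),4),"holes",np.round(off(h),4),"n",n)
c=np.array([f(u,.05) for u in[(294,289),(516,291),(508,500),(300,502)]])
print("plate",np.round(c,4),"ctr",c.mean(0),"off",off(c.mean(0)),[ (round(float(np.linalg.norm(c[i]-c[i-1])),4),round(float(np.degrees(np.arctan2(*(c[i]-c[i-1])[1::-1]))),1)) for i in range(4)])
for z in(.094,.078):
  q=np.array([f(u,z) for u in[(387,353),(431,353),(431,467),(387,467)]]); print("knob",z,np.round(q.mean(0),4),off(q.mean(0)),np.linalg.norm(q[1]-q[0]),np.linalg.norm(q[2]-q[1]))
E
python3 m.py
```

```text
cam [ 0.58819916 -0.06392783  0.38198688]
hinge ang -71.50589951908253
[[ 0.479   0.0654  0.012 ]
 [ 0.5047 -0.0107  0.012 ]
 [ 0.5808 -0.2387  0.012 ]] knuckle off [0.0005 0.001  0.0011 0.001 ] holes [ 0.      0.0001 -0.    ] n [0.94835632 0.31720701]
plate [[ 0.5259 -0.0608  0.05  ]
 [ 0.622  -0.1086  0.05  ]
 [ 0.5749 -0.2066  0.05  ]
 [ 0.475  -0.1591  0.05  ]] ctr [ 0.54945533 -0.13377279  0.05      ] off 0.003584912382157461 [(0.1107, 62.7), (0.1074, -26.5), (0.1087, -115.7), (0.1106, 154.5)]
knob 0.094 [ 0.5542 -0.1299  0.094 ] 0.009282491565516807 0.018970516691097068 0.052015665226323615
knob 0.078 [ 0.5523 -0.1335  0.078 ] 0.006326763398824201 0.020024482299420276 0.054905556057200294
```

```bash
python3 t.py .5532 -.1317 .065 63.7
```

```text
2.75 [ 0.5532 -0.1323  0.2196] [1.7992e+02 1.4000e-01 6.4360e+01] [-1.   1.2  1.5] 0.08683368008010411 [-17.7  18.8  34.2 104.4 -11.9  60.3  -4.7]
delta mm [  0.9  -0.5 154.6] turn 0.66
```

apply_moves(hand=[87,87,87,87,87,87,87,87], delta_pos=[[0,0,20],[0,0,45],[0,0,70],[0,0,90],[0,0,105],[0,0,112],[0,0,112],[0,0,112]], turn=[0.5,0.5,0.5,0.5,0.5,0.5,0.5,0.5])

```text
time: 3.42
ee_pos: [0.5534, -0.127, 0.1079]
tool_rot: [180.0, -0.0, 64.3]
wrist_force: [-0.3, 0.5, 0.3]
gripper_width: 0.087
gripper_force: 0.0
```

```bash
python3 t.py .5532 -.1317 .065 63.7
```

```text
3.42 [ 0.5534 -0.127   0.1079] [ 1.7999e+02 -3.0000e-02  6.4340e+01] [-0.3  0.5  0.3] 0.08701874992396857 [-1.460e+01  2.650e+01  3.060e+01  1.106e+02 -1.790e+01  4.760e+01
 -1.000e-01]
delta mm [-4.4  1.9 42.9] turn 0.64
```

apply_moves(hand=[87,87,87,87,87,60,40,30], delta_pos=[[-4,1,10],[-4,1,22],[-4,1,34],[-4,1,42],[-4,1,42],[-4,1,42],[-4,1,42],[-4,1,42]], turn=[0.5,0.5,0.5,0.5,0.5,0.5,0.5,0.5])

```text
time: 4.08
ee_pos: [0.5527, -0.1318, 0.0659]
tool_rot: [180.0, -0.0, 63.8]
wrist_force: [0.8, -0.1, 0.4]
gripper_width: 0.074
gripper_force: 0.0
```

```bash
python3 t.py .5532 -.1317 .065 63.7
python3 - <<'E'
from w import *
p=wcap(); q=capture("side"); save(p,"w2.png"); save(q,"s2.png")
import cv2
cv2.imwrite("pics/c2.png",np.hstack([cv2.imread("pics/w2.png")[100:480,120:520],cv2.imread("pics/s2.png")[100:480,160:560]]))
E
```

```text
4.08 [ 0.5527 -0.1318  0.0659] [ 1.7995e+02 -2.0000e-02  6.3780e+01] [ 0.8 -0.1  0.4] 0.07400378095071544 [-12.5  29.9  28.8 112.1 -20.6  43.    2.1]
delta mm [0.3 0.4 0.9] turn 0.08
```

View pics/c2.png

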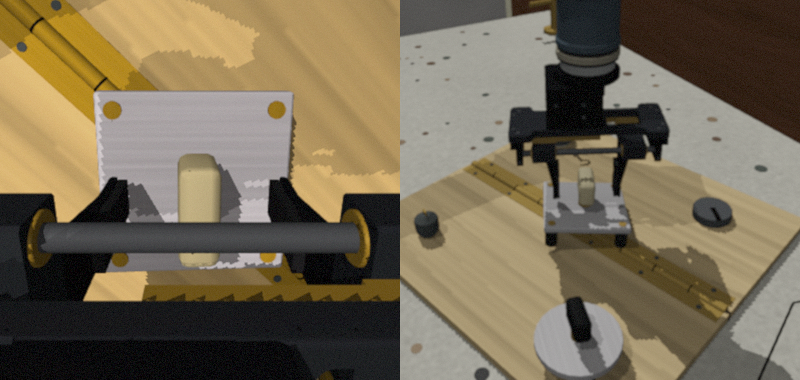

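In the wrist crop the knob (178–219) sits midway between the fingers (~127 and ~270), and the fingers straddle it above the plate. I'll close now.

apply_moves(hand=[0,0,0,0,0,0,0,0], delta_pos=[[0,0,0],[0,0,0],[0,0,0],[0,0,0],[0,0,0],[0,0,0],[0,0,0],[0,0,0]], turn=[0,0,0,0,0,0,0,0])

```text
time: 4.85
ee_pos: [0.5517, -0.1318, 0.0656]
tool_rot: [-179.9, 0.0, 63.8]
wrist_force: [-0.5, -0.1, 1.3]
gripper_width: 0.02
gripper_force: 29.7
```

apply_moves(hand=[0,0,0,0,0,0,0,0], delta_pos=[[0,0,-4],[0,0,-8],[0,0,-8],[0,0,-8],[-1,-1,-8],[-2,-2,-8],[-3,-3,-8],[-4,-4,-8]], turn=[0,0,-3,-8,-14,-20,-26,-32])

```text
time: 5.52
ee_pos: [0.5466, -0.1333, 0.0734]
tool_rot: [-180.0, -0.0, 96.1]
wrist_force: [1.0, 0.3, -4.8]
gripper_width: 0.0201
gripper_force: 29.8
```

```bash
python3 t.py .5461 -.1337 .074 108.5
```

```text
5.52 [ 0.5466 -0.1333  0.0734] [-179.97   -0.     96.07] [ 1.   0.3 -4.8] 0.020087560241745264 [ -6.4  27.6  20.7 112.2 -13.9  42.7  28.5]
delta mm [-0.3 -0.5 -0.6] turn -12.43
```

apply_moves(hand=[0,0,0,0,0,0,0,0], delta_pos=[[0,0,0],[0,0,0],[0,0,0],[0,0,0],[0,0,0],[0,0,0],[0,0,0],[0,0,0]], turn=[-5,-10,-12.5,-12.5,-12.5,-12.5,-12.5,-12.5])

```text
time: 6.18
ee_pos: [0.5468, -0.1333, 0.0734]
tool_rot: [-180.0, -0.0, 108.3]
wrist_force: [-0.3, 0.9, -4.4]
gripper_width: 0.0198
gripper_force: 29.8
```

```bash
python3 t.py .5461 -.1337 .074 108.5
python3 - <<'E'
from w import *
p=wcap(); q=capture("side"); save(p,"w3.png"); save(q,"s3.png")
np.savez("w3.npz",**{k:p[k] for k in("R","t","fx","fy","cx","cy")})
a=cv2.imread("pics/w3.png")[40:400,140:500]; b=cv2.imread("pics/s3.png")[240:390,250:430]
cv2.imwrite("pics/c3.png",np.hstack([cv2.resize(a,(450,450)),cv2.resize(b,(350,450)) if 0 else cv2.copyMakeBorder(cv2.resize(b,(350,292)),0,158,0,0,cv2.BORDER_CONSTANT)]))
E
```

```text
6.18 [ 0.5468 -0.1333  0.0734] [-179.99   -0.    108.26] [-0.3  0.9 -4.4] 0.01976551767954405 [ -4.   27.2  17.5 112.  -11.7  42.5  38.6]
delta mm [-0.1 -0.8 -0.6] turn -0.24
```

View pics/c3.png

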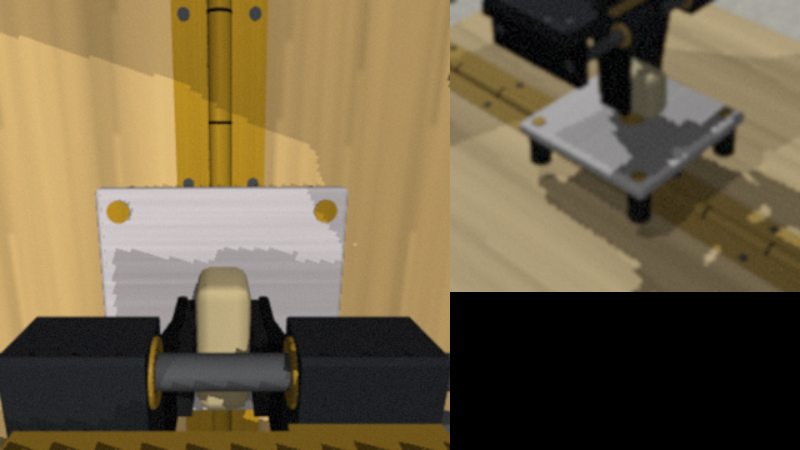

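The plate is now parallel to the hinge: edges at 97/347, centre 222, against the hinge at 219.5. It's about 1 mm to the right, so I'll nudge it and lower.

apply_moves(hand=[0,0,0,0,0,0,0,0], delta_pos=[[0,-1,0],[0,-1,3],[0,-1,6],[0,-1,8],[0,-1,10],[0,-1,11],[0,-1,12],[0,-1,12]], turn=[-0.2,-0.2,-0.2,-0.2,-0.2,-0.2,-0.2,-0.2])

```text
time: 6.95
ee_pos: [0.5457, -0.1341, 0.0616]
tool_rot: [-180.0, -0.0, 108.5]
wrist_force: [-1.2, -0.6, -1.2]
gripper_width: 0.0196
gripper_force: 30.0
```

apply_moves(hand=[0,0,0,0,0,0,0,0], delta_pos=[[0,0,0.5],[0,0,0.5],[0,0,1],[0,0,1],[0,0,1.5],[0,0,1.5],[0,0,1.5],[0,0,1.5]], turn=[0,0,0,0,0,0,0,0])

```text
time: 7.62
ee_pos: [0.5462, -0.1349, 0.0606]
tool_rot: [180.0, 0.1, 108.4]
wrist_force: [-2.8, -4.1, 5.9]
gripper_width: 0.0199
gripper_force: 30.0
```

apply_moves(hand=[0,0,0,0,0,0,0,0], delta_pos=[[0,0,0.5],[0,0,0.5],[0,0,1],[0,0,1],[0,0,1.5],[0,0,1.5],[0,0,1.5],[0,0,1.5]], turn=[0,0,0,0,0,0,0,0])

```text
time: 8.28
ee_pos: [0.5465, -0.1355, 0.0599]
tool_rot: [179.9, 0.1, 108.4]
wrist_force: [-3.3, -3.6, 9.9]
gripper_width: 0.0196
gripper_force: 30.0
```

apply_moves(hand=[20,22,26,30,40,50,60,60], delta_pos=[[0,0,-1],[0,0,-1],[0,0,-1],[0,0,-1],[0,0,-1],[0,0,-1],[0,0,-1],[0,0,-1]], turn=[0,0,0,0,0,0,0,0])

```text
time: 8.95
ee_pos: [0.546, -0.1337, 0.0594]
tool_rot: [180.0, -0.0, 108.5]
wrist_force: [0.1, 0.7, 0.0]
gripper_width: 0.0491
gripper_force: 0.0
```

apply_moves(hand=[60,60,60,60,60,60,60,60], delta_pos=[[0,0,0],[0,0,-5],[0,0,-20],[0,0,-45],[0,0,-75],[0,0,-105],[0,0,-130],[0,0,-130]], turn=[0,0,0,0,0,0,0,0])

```text
time: 9.62
ee_pos: [0.5492, -0.1349, 0.1954]
tool_rot: [179.4, 0.3, 108.4]
wrist_force: [0.3, 0.2, 1.1]
gripper_width: 0.0599
gripper_force: 0.0
```

```bash
python3 t.py
python3 - <<'E'
from w import *
p=wcap(); q=capture("side"); save(p,"w4.png"); save(q,"s4.png")
np.savez("w4.npz",**{k:p[k] for k in("R","t","fx","fy","cx","cy")})
a=cv2.imread("pics/w4.png")[20:320,160:480]; b=cv2.imread("pics/s4.png")[230:400,240:440]
cv2.imwrite("pics/c4.png",np.hstack([cv2.resize(a,(400,375)),cv2.copyMakeBorder(cv2.resize(b,(400,340)),0,35,0,0,cv2.BORDER_CONSTANT)]))
E
```

```text
9.62 [ 0.5492 -0.1349  0.1954] [179.44   0.25 108.45] [0.3 0.2 1.1] 0.05993878043833627 [ -6.6  18.2  20.2 106.2  -7.6  56.2  35.3]
```

View pics/c4.png

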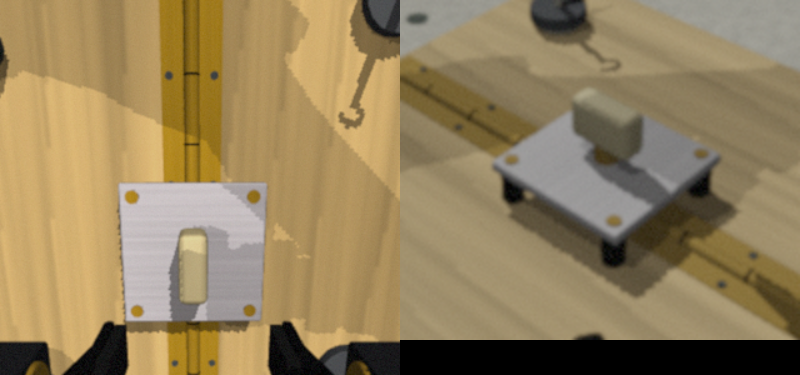

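The plate is square to the hinge and centred on it (plate centre column 193, hinge 192). Two feet stand on each side, the gripper is clear, and the bystanders were not touched. Handing in.

```bash
python3 -c "
from rig import *
print(job_done())"
```

```text
the job is handed in; nothing more can be done
None
```

The square stand was turned about 45° and now sits flat astride the hinge, two feet on each side; I released it, left the round stand and hanger untouched, and handed the job in at about 10 s (no verdict was returned).

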